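# Index the square forming punch under the loupe

### The job

Bring the square forming punch under the loupe by turning the indexing table: slide its lock fully open to the end stop, turn the table by its posts until the square punch rests in the detent straight below the loupe, then slide the lock fully home again. Leave all the punches standing in their nests and do not disturb the spirit lamp or the dish beside the table.

Things in the scene. Friction and masses are not known exactly. Their poses are not given: they have to be found in the camera images.
- indexer: The whole indexing stand, fixed to the bench: steel base disc 200 mm across and 12 mm thick carrying a round aluminium turntable 200 mm across (top face 46 mm above the bench). Origin: on the turntable's axis at bench height. z up; +x points from the axis towards the loupe (nearly away from the robot), -x towards the lock slide, +y is the way the lock opens.
- turntable (a joint): Angle of the turntable about the vertical axis through its centre, rad, growing anticlockwise seen from above, 0 at the start, free to turn both ways (about a full turn either way). A sprung detent pulls it to the nearest multiple of 60 degrees (1.047) when let go; about 4 N at a post is enough to turn it when unlocked. While the lock is home it cannot turn.
- table_center (a point): Centre of the turntable's top face. Six nests (each three 6 mm high brass pins round a 33 mm dark disc) lie 60 mm from it, 60 degrees apart; the loupe is over one of them. A low steel hub 36 mm across and 10 mm high stands at the centre.
- loupe_spot (a point): The working position: the point on the turntable's face straight below the loupe, 60 mm from table_center along the indexer's +x. The loupe is a fixed black ring of 62 mm outside diameter, its underside 151 and top 163 mm above the bench, on a 14 mm steel pillar that stands 125 mm from table_center along +x, 171 mm high.
- lock (a joint): Travel of the lock slide, m: 0 = home (locked), 0.045 = its open end stop; moves along the indexer's +y to open. Friction about 1.5 N. Home, it blocks the brass detent plunger; it goes fully home only with the turntable resting in a detent.
- lock_top (a point): Centre of the top of the lock's black grip: an upright block 28 mm along the indexer's x, 22 mm along y, 40 mm high, its top 58 mm above the bench, 145 mm from table_center on the side away from the loupe. Low track stops (26 mm above the bench) stand at both ends of its travel.
- post_a (a point): Top centre of one of three equal upright round steel grip posts by which the turntable is turned: 14 mm diameter, 58 mm high above the turntable face (top 104 mm above the bench), standing 88 mm from the turntable's axis, 120 degrees apart, midway in angle between nests. It travels with the turntable.
- post_b (a point): Top centre of one of three equal upright round steel grip posts by which the turntable is turned: 14 mm diameter, 58 mm high above the turntable face (top 104 mm above the bench), standing 88 mm from the turntable's axis, 120 degrees apart, midway in angle between nests. It travels with the turntable.
- post_c (a point): Top centre of one of three equal upright round steel grip posts by which the turntable is turned: 14 mm diameter, 58 mm high above the turntable face (top 104 mm above the bench), standing 88 mm from the turntable's axis, 120 degrees apart, midway in angle between nests. It travels with the turntable.
- square_punch: Loose steel forming punch, a square block 24 x 24 mm, 32 mm high, flat top (the only one with corners), on a round foot 34 mm across and 8 mm thick; 40 mm high in all. Origin: centre of the foot's underside. Stands in one of the turntable's nests; which nest varies, never the one under the loupe.
- dome_punch: Loose steel forming punch, a ball head 29 mm across on a short stem, on a round foot 34 mm across and 8 mm thick; 42 mm high in all. Origin: centre of the foot's underside. Stands in one of the turntable's nests; which nest varies, never the one under the loupe.
- cone_punch: Loose steel forming punch, a cone 28 mm wide at its base, 6 mm at its tip, on a round foot 34 mm across and 8 mm thick; 42 mm high in all. Origin: centre of the foot's underside. Stands in one of the turntable's nests; which nest varies, never the one under the loupe.
- stem_punch: Loose steel forming punch, a plain thin upright rod 12 mm across, on a round foot 34 mm across and 8 mm thick; 42 mm high in all. Origin: centre of the foot's underside. Stands in one of the turntable's nests; which nest varies, never the one under the loupe.
- disc_punch: Loose steel forming punch, a mushroom: flat round disc 33 mm across on a stem, on a round foot 34 mm across and 8 mm thick; 37 mm high in all. Origin: centre of the foot's underside. Stands in one of the turntable's nests; which nest varies, never the one under the loupe.
- spirit_lamp: Loose glass spirit lamp standing on the bench close beside the turntable, on its left or right: bulb 70 mm across up to 50 mm, tapering to 85 mm, then a metal neck 34 mm across to 107 mm and a domed cap 30 mm across to its top at 165 mm. Origin: centre of its underside. Must not be disturbed.
- dish: Loose low white ceramic dish, 92 mm across and 26 mm high, on the bench on the other side of the turntable. Origin: centre of its underside. Must not be disturbed.
There are look-alikes about, which are no part of the job. What is shaped like the disc_punch but red is not meant. Leave any green look-alike of the dome_punch alone.

How it is judged:
On the way, in this order (a step that is already met when the one before it is completed fails the run):
1. the lock is slid open to its end stop (value of joint lock above 0.041 m), for 0.1 s.
2. the table is turned until the square punch rests under the loupe, with the lock still open (horizontal distance between square_punch and loupe_spot below 0.005 m and velocity of joint turntable between -0.1 and 0.1 rad/s and value of joint lock above 0.02 m), for 0.2 s.
At the end, for the whole second after the job is handed in: The square punch stands within 5 mm (seen from above) of the point below the loupe, the turntable is at rest, the lock is home to within 4 mm, and all five punches stand upright (within 7 degrees) in their nests (53 to 67 mm from the turntable's centre, foot within 5 mm of the turntable's face) (horizontal distance between square_punch and loupe_spot below 0.005 m and velocity of joint turntable between -0.1 and 0.1 rad/s and horizontal distance between square_punch and table_center between 0.053 and 0.067 m and angle between each of square_punch, dome_punch, cone_punch, stem_punch, disc_punch's own z axis and vertical below 0.12 rad and height (world z) of each of square_punch, dome_punch, cone_punch, stem_punch, disc_punch below 0.051 m and horizontal distance between dome_punch and table_center between 0.053 and 0.067 m and horizontal distance between cone_punch and table_center between 0.053 and 0.067 m and horizontal distance between stem_punch and table_center between 0.053 and 0.067 m and horizontal distance between disc_punch and table_center between 0.053 and 0.067 m and value of joint lock below 0.004 m); the robot touches nothing.
It fails at once if a punch is lifted out of its nest or knocked over (height (world z) of any of square_punch, dome_punch, cone_punch, stem_punch, disc_punch above 0.06 m or angle between any of square_punch, dome_punch, cone_punch, stem_punch, disc_punch's own z axis and vertical above 0.5 rad or horizontal distance between any of square_punch, dome_punch, cone_punch, stem_punch, disc_punch and table_center above 0.08 m).
It fails at once if the spirit lamp or the dish is disturbed (shifted over 25 mm, or the lamp tipped over 20 degrees) (distance of any of spirit_lamp, dish from where it was at the start of the episode above 0.025 m or angle between spirit_lamp's own z axis and vertical above 0.35 rad).
It also fails if it takes over 72 s, if anything falls off the work surface, if the arm or the gripper's body presses on something with over 40 N, if the wrist force passes 120 N, or if a joint passes its speed limit or range.

### The arm

A 6-joint arm with a two-finger parallel gripper is mounted at the origin on the work surface. World frame = base frame: x ahead of the robot, y to its left, z up, the work surface at z = 0. Lengths are in m, angles in rad, forces in N, time in s.
With the tool pointing down it reaches from about 0.3 to 0.95 m from the base axis. Payload 3.1 kg.
Tool frame: the origin (TCP) lies at the very end of the fingers, on their centre line; the grasp point (between the pads) lies 19 mm behind it (grip_point_offset is the distance from the TCP to the grasp point, in m); z points along the fingers, y is the line along which they close (so a half turn about z gives the same grasp; the last joint's range is limited). The gripper opens to 85 mm and grips with 20 to 120 N. Pads are 22 mm wide; open, the fingers measure 114 mm over their backs; the gripper's body (76 mm by 85 mm) begins 54 mm behind the grasp point. The pads swing forward as they close: fully open they stand 13 mm farther back than shut.
Start: joints at [1.17, 0.308, 1.634, -0, 1.2, -0.07], TCP at [0.203, 0.591, 0.231] pointing down, gripper open.
Joint ranges: [-3.06, 3.06], [-0.79, 1.96], [0.05, 2.63], [-1.19, 4.34], [0.05, 2.64], [-2.94, 2.94]. Speed limits (rad/s): [2.79, 2.79, 3.14, 3.14, 3.14, 3.14].

### API

Orientations are given as a unit quaternion [w, x, y, z].
In Python, from bench import read_state, capture, calibration, close_job, find_in, tip_of, grip_point_offset gives the robot as it stands.
- The arm moves only by the shell command python3 -m crank 'ROWS' [FORCE]. ROWS is JSON, a list of rows, each an object with "gripper": the finger opening in cm, from 0 to 8.54; "linear": the shift along the tool's x, y, z in cm, a list of three; "turn": the turn about the tool's z in rad. In form: [{"gripper": gripper, "linear": [tx, ty, tz], "turn": turn}, ...]. A call has 1 to 10 rows; each row shifts and turns the commanded pose from where the row before left it, along the tool's axes as they then stand; what a row does not reach is not made up. A row lasts 1/10 s, in which the tool goes at most 50 mm and 8.59 degrees, less where a joint would pass 70% of its speed; a pose out of reach is approached as far as the arm can. A call is refused whole if a number of a shift passes 5 or a number of a turn 0.15, either way. A call with a gripper value outside its range is refused whole. The fingers move at their own pace and stop on an object; FORCE is the grip in N (left out, the last holds). Time passes only in rows, so rows that do not move let the fingers close. It gives the time, the measured TCP pose, the force, the opening and the grip force at its end, in the units of the state.
- read_state(): the state, without advancing time (a new reading comes with each control period).
- capture(name): name is "side" or "top"; returns the picture (384x512x3 uint8, red, green, blue); there is no depth.
- calibration(name): a dict with "camera_matrix" (3x3 intrinsics, pixels), "extrinsics" (4x4, takes a point from world to camera coordinates). Camera axes: x right, y up, looking along -z (the intrinsics and any distortion apply to the point x, -y, -z); pixel columns grow to the right and rows downward; lengths in m; the calibration is good to about 2 mm. A picture is of the moment at which its call begins. calibration takes no time and is no camera call.
- close_job(): hands the job in; it is judged then, once.
Trained networks look in the newest picture that a camera, given by its name, has taken for a name from the list of things; names that differ only in an ending like _2 or _b are one class to them, and where a whole thing is asked for, a point or a joint stands for the part that bears it (a point fixed in the world has none). Each returns a list of dicts, best first, with "p" (0 to 1); they miss things now and then, are a little off and sometimes report something else, mostly with a low value. They report only what shows in the picture. A call takes as long as a camera call. They do not tell look-alikes from the thing itself.
- find_in(camera, target): "location" ([x, y, z] in m, in the coordinates of the camera as it stood for that picture, good to about 4 mm: the middle of the surface that is visible of it).
- tip_of(camera, target): "location" ([x, y, z] in m, in the coordinates of the camera as it stood for that picture, good to about 4 mm: a listed point, or the origin of a listed thing).
The state is a dict: "t": time; "joints": joint angles; "dq": joint speeds; "tau": joint torques, N m; "tcp_pos": TCP position; "ee_rot": TCP orientation; "force": force on the tool from outside, world axes, zero at the start; "moment": the same for the moment, N m; "width": finger opening in m; "gripper_force": force on a finger pad.
Only numpy, scipy, OpenCV 4.12 (cv2) and the standard library are available. Lean on these libraries where they do the work, as an engineer would, in place of code of your own. Each camera call takes 0.05 s, during which the arm holds its last target. There are 200 camera calls.

## Working session

There is one attempt and no reset: what is moved stays moved. The work goes in short steps, Python scripts to look and compute and a shell command to move; the robot and the scene stay as the last step left them, time stands still between calls to the robot, and variables do not carry over. Pictures are saved under pics/ and viewed, at most 10 in all, crops included, and the job is handed in when it is done.

```bash
mkdir -p pics; cat > h.py <<'E'
import numpy as np, cv2
from bench import *
def w(cam,p):
    E=np.array(calibration(cam)["extrinsics"]); return (np.linalg.inv(E)@np.r_[p,1])[:3]
def px(cam,P):
    c=calibration(cam);E=np.array(c["extrinsics"]);K=np.array(c["camera_matrix"])
    q=(E@np.r_[P,1])[:3]; q=K@[q[0],-q[1],-q[2]]; return q[:2]/q[2]
def ray(cam,u,v,z):
    c=calibration(cam);E=np.linalg.inv(np.array(c["extrinsics"]));K=np.array(c["camera_matrix"])
    d=np.linalg.inv(K)@[u,v,1]; d=E[:3,:3]@[d[0],-d[1],-d[2]]; o=E[:3,3]
    return o+d*(z-o[2])/d[2]
def save(cam,n,crop=None,s=1):
    im=capture(cam)[:,:,::-1]
    if crop: a,b,c,d=crop; im=im[b:d,a:c]
    cv2.imwrite("pics/"+n,cv2.resize(im,None,fx=s,fy=s,interpolation=cv2.INTER_CUBIC))
E
python3 - <<'E'
from h import *
np.set_printoptions(precision=4,suppress=True)
for c in("top","side"):
    save(c,c+"1.png",s=1.5)
    for f,ns in((tip_of,"indexer table_center loupe_spot lock_top post_a square_punch spirit_lamp dish".split()),(find_in,["square_punch","lock_top"])):
        for n in ns:
            for r in f(c,n)[:4]:
                P=w(c,r["location"]); print(c,f.__name__,n,round(r["p"],2),P,px(c,P).round())
s=read_state();print(s["t"],s["tcp_pos"],s["ee_rot"])
E
```

```text
top call indexer 0.89 [ 0.5785  0.0992 -0.0019] [253. 201.]
top call table_center 0.64 [0.5823 0.0966 0.0458] [254. 198.]
top call table_center 0.35 [0.5373 0.1467 0.0419] [229. 219.]
top call loupe_spot 0.83 [0.6398 0.1131 0.0427] [247. 170.]
top call loupe_spot 0.4 [0.6201 0.0601 0.0492] [273. 180.]
top call lock_top 0.71 [0.4396 0.0686 0.0582] [266. 270.]
top call post_a 0.87 [0.5112 0.0405 0.0999] [283. 234.]
top call post_a 0.85 [0.5591 0.1863 0.1082] [206. 206.]
top call post_a 0.73 [0.6668 0.074  0.1041] [268. 152.]
top call square_punch 0.55 [0.6201 0.0614 0.0491] [272. 180.]
top call spirit_lamp 0.84 [ 0.6387 -0.0478  0.0023] [322. 176.]
top call spirit_lamp 0.43 [0.5787 0.0971 0.0481] [254. 199.]
top call dish 0.88 [ 0.5783  0.262  -0.0014] [176. 199.]
top call square_punch 0.81 [0.6175 0.0628 0.0867] [272. 179.]
top call lock_top 0.51 [0.4496 0.0687 0.0561] [266. 264.]
side call indexer 0.81 [ 0.5779  0.0987 -0.0014] [261. 229.]
side call table_center 0.72 [0.5811 0.098  0.0485] [260. 211.]
side call table_center 0.58 [0.5165 0.0409 0.1023] [303. 182.]
side call loupe_spot
[... 172 characters left out ...]
a 0.62 [0.5622 0.1883 0.1061] [246. 224.]
side call post_a 0.6 [0.6679 0.0764 0.1033] [225. 171.]
side call post_a 0.21 [0.6199 0.0535 0.0459] [252. 193.]
side call square_punch 0.65 [0.6175 0.0561 0.0428] [253. 195.]
side call spirit_lamp 0.94 [ 0.6407 -0.0472  0.0024] [264. 179.]
side call spirit_lamp 0.38 [0.5756 0.2643 0.0041] [220. 292.]
side call dish 0.66 [0.5733 0.2608 0.004 ] [223. 291.]
side call square_punch 0.63 [0.6137 0.0647 0.071 ] [252. 188.]
side call square_punch 0.54 [0.4469 0.0793 0.0363] [328. 231.]
side call lock_top 0.72 [0.573  0.1219 0.0465] [258. 221.]
side call lock_top 0.64 [0.4401 0.0804 0.0379] [332. 232.]
1.1 [0.203  0.5911 0.2313] [0.     0.1647 0.9864 0.0001]
```

View pics/top1.png

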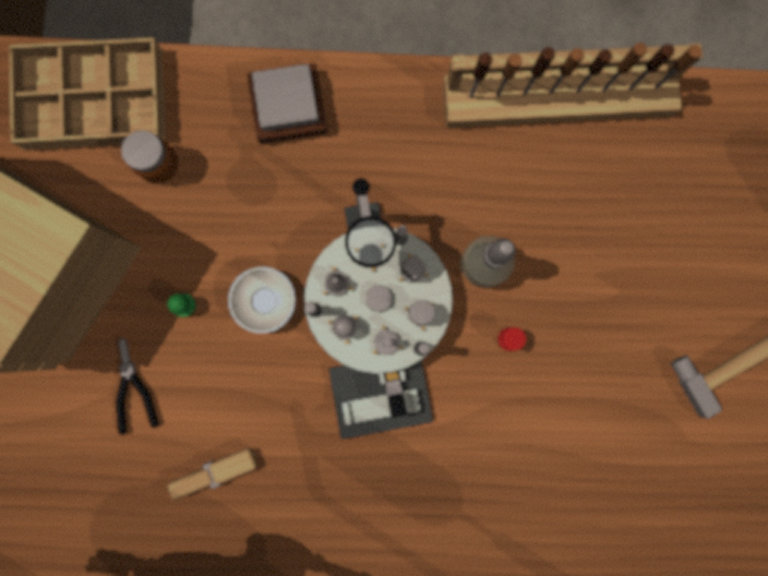

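View pics/side1.png

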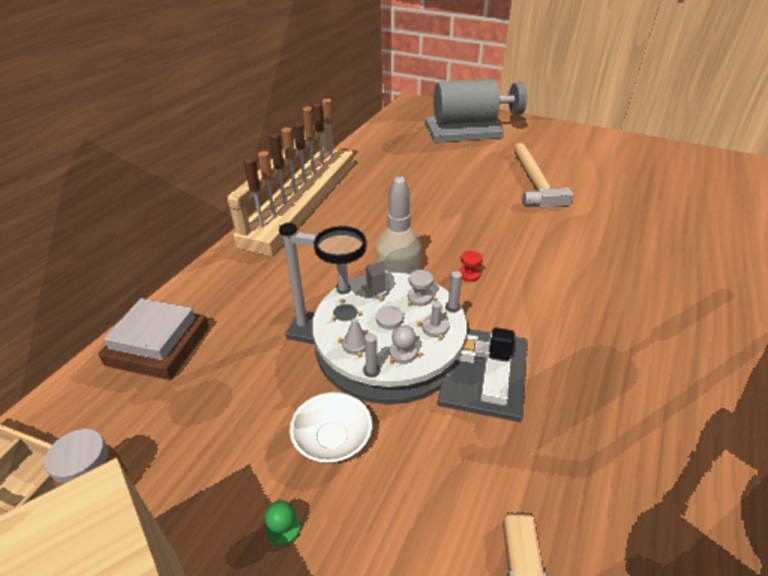

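```bash
python3 - <<'E'
from h import *
save("top","crop1.png",(180,110,350,300),3.1)
E
```

```text
(no output)
```

View pics/crop1.png

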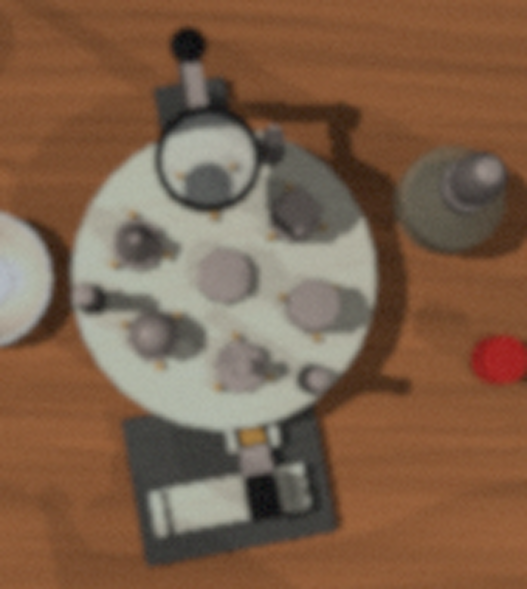

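The pictures show what could be taken for the target, in top-view pixels (full image):
- **Square punch:** about (274,178). It is a block with corners on the turntable, one nest clockwise of the loupe.
- **Other punches on the table:** disc (281,208), stem (258,228), dome (229,218), cone (224,188).
- **Look-alikes off the table:** red disc (342,226), green dome (121,203).

The crop shows corners only on the punch beside the lamp, so the table needs +60° (anticlockwise). The nest under the loupe is empty, and the lamp is on the right at (322,176). I'll turn the table by the left-hand post at (206,206), away from the lamp.

```bash
cat >> h.py <<'E'
def plan(target_xyz, ydir_deg):
    """offset in tool axes (cm) and turn (rad) to bring TCP to target with tool y along ydir (mod 180)"""
    from scipy.spatial.transform import Rotation as R
    s=read_state();q=s["ee_rot"];M=R.from_quat([q[1],q[2],q[3],q[0]]).as_matrix()
    a=np.degrees(np.arctan2(M[1,1],M[0,1])); d=(ydir_deg-a+90)%180-90
    print("t %.2f tcp"%s["t"],np.round(s["tcp_pos"],4),"ydir %.1f turn %.3f rad, linear cm"%(a,-np.radians(d)),(M.T@(np.array(target_xyz)-s["tcp_pos"])*100).round(2),"F",np.round(s["force"],1),"w %.4f"%s["width"],"q6 %.2f"%s["joints"][5])
E
python3 - <<'E'
from h import *
from scipy.optimize import least_squares
D={}
for c in("top","side"):
    for k in range(2):
        capture(c)
        for n in("indexer","loupe_spot","lock_top","post_a","table_center","square_punch"):
            for r in tip_of(c,n):
                if r["p"]>.5: D.setdefault(n,[]).append(w(c,r["location"])[:2])
def res(p):
    o=[]
    for n,L in D.items():
        for P in L:
            rr,an={"indexer":(0,[0]),"table_center":(0,[0]),"loupe_spot":(.06,[0]),"lock_top":(.145,[180]),"post_a":(.088,[-30,90,210]),"square_punch":(.06,[-60])}[n]
            e=[p[:2]+rr*np.array([np.cos(p[2]+np.radians(a)),np.sin(p[2]+np.radians(a))])-P for a in an]
            o.append(min(e,key=np.linalg.norm))
    return np.array(o).ravel()*1000
r=least_squares(res,[.58,.098,.218],loss="soft_l1",f_scale=4)
p=r.x;print(p,np.degrees(p[2]),np.abs(res(p)).reshape(-1,2).max(1).round(1))
u=np.array([np.cos(p[2]),np.sin(p[2])]);lock=p[:2]-.145*u;print("lock",lock)
print("lock pix",px("top",[*lock,.058]),px("side",[*lock,.058]))
plan([*lock,.034],np.degrees(p[2])+90)
E
```

```text
[0.58010727 0.10058352 0.22034789] 12.625003930962983 [ 0.7  1.2  3.1  1.8  3.2  1.5  1.4  1.3  2.3  0.9  4.1  2.2  1.5  4.
  2.1  2.9  2.4  4.1  3.9  3.3  1.7  4.2  3.5  3.3  1.7  0.8  2.3  3.8
 58.7  5.   6.6  2.1  3.1]
lock [0.43861315 0.068891  ]
lock pix [265.81049662 270.16586811] [335.81086474 220.98017304]
t 2.55 tcp [0.203  0.5911 0.2313] ydir 71.0 turn -0.551 rad, linear cm [-39.25 -41.74  19.73] F [-0.   0.3 -0.2] w 0.0853 q6 -0.07
```

```bash
python3 -m crank '[{"gripper":8.5,"linear":[-3.2,-3.4,0],"turn":0},{"gripper":8.5,"linear":[-3.2,-3.4,0],"turn":0},{"gripper":8.5,"linear":[-3.2,-3.4,0],"turn":0},{"gripper":8.5,"linear":[-3.2,-3.4,0],"turn":0},{"gripper":8.5,"linear":[-3.2,-3.4,0],"turn":0},{"gripper":8.5,"linear":[-3.2,-3.4,0],"turn":0},{"gripper":8.5,"linear":[-3.2,-3.4,0],"turn":0},{"gripper":8.5,"linear":[-3.2,-3.4,0],"turn":0},{"gripper":8.5,"linear":[-3.2,-3.4,0],"turn":0},{"gripper":8.5,"linear":[-3.2,-3.4,0],"turn":0}]' 20
python3 -m crank '[{"gripper":6,"linear":[-3.6,-3.4,0],"turn":0},{"gripper":6,"linear":[-3.2,-3.4,0],"turn":0},{"gripper":6,"linear":[0,0,0],"turn":-0.14},{"gripper":6,"linear":[0,0,0],"turn":-0.14},{"gripper":6,"linear":[0,0,0],"turn":-0.14},{"gripper":6,"linear":[0,0,0],"turn":-0.13},{"gripper":6,"linear":[0,0,0],"turn":0},{"gripper":6,"linear":[0,0,0],"turn":0}]'
python3 -c "
from h import *
plan([.4386,.0689,.034],102.6)"
```

```text
t: 3.55
tcp_pos: [0.3958, 0.1639, 0.2317]
ee_rot: [0.001, 0.165, 0.986, 0.0]
force: [-0.1, 0.4, 0.6]
width: 0.0849
gripper_force: 0.0
t: 4.35
tcp_pos: [0.4375, 0.0792, 0.2314]
ee_rot: [0.0, -0.108, 0.994, -0.0]
force: [0.0, -0.0, -0.2]
width: 0.0598
gripper_force: 0.0
t 4.35 tcp [0.4375 0.0792 0.2314] ydir 102.4 turn -0.003 rad, linear cm [ 0.12 -1.03 19.74] F [ 0.  -0.  -0.2] w 0.0598 q6 -1.71
```

```bash
python3 -m crank '[{"gripper":6,"linear":[0.1,-1,2],"turn":0},{"gripper":6,"linear":[0,0,4],"turn":0},{"gripper":6,"linear":[0,0,4],"turn":0},{"gripper":6,"linear":[0,0,4],"turn":0},{"gripper":6,"linear":[0,0,3.5],"turn":0},{"gripper":6,"linear":[0,0,2.0],"turn":0},{"gripper":6,"linear":[0,0,0],"turn":0}]'
python3 - <<'E'
from h import *
plan([.4386,.0689,.034],102.6)
save("side","side2.png",(250,130,430,290),3)
E
```

```text
t: 5.05
tcp_pos: [0.4354, 0.0691, 0.0335]
ee_rot: [-0.004, -0.109, 0.994, 0.0]
force: [-0.6, 1.3, -0.0]
width: 0.0603
gripper_force: 0.0
t 5.05 tcp [0.4354 0.0691 0.0335] ydir 102.5 turn -0.002 rad, linear cm [-0.3  -0.09 -0.05] F [-0.6  1.3 -0. ] w 0.0603 q6 -1.73
```

View pics/side2.png

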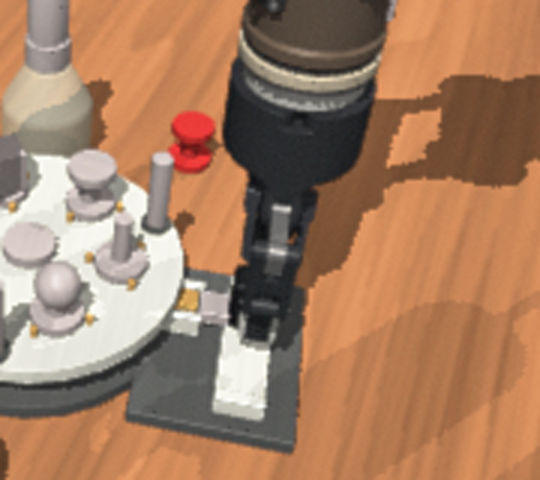

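The side crop shows the gripper at (270,270) straddling the grip, with the track running on towards +y and nothing touching. Next I close on it.

```bash
python3 -m crank '[{"gripper":0,"linear":[0,0,0],"turn":0},{"gripper":0,"linear":[0,0,0],"turn":0},{"gripper":0,"linear":[0,0,0],"turn":0},{"gripper":0,"linear":[0,0,0],"turn":0},{"gripper":0,"linear":[0,0,0],"turn":0},{"gripper":0,"linear":[0,0,0],"turn":0},{"gripper":0,"linear":[0,0,0],"turn":0}]' 30
python3 -c "
from h import *
plan([.4386,.0689,.034],102.6)"
```

```text
t: 5.8
tcp_pos: [0.4401, 0.0704, 0.0381]
ee_rot: [0.002, -0.108, 0.994, 0.001]
force: [-0.7, 4.5, 5.2]
width: 0.0211
gripper_force: 34.7
t 5.80 tcp [0.4401 0.0704 0.0381] ydir 102.4 turn -0.003 rad, linear cm [ 0.18 -0.12  0.41] F [-0.7  4.5  5.2] w 0.0211 q6 -1.73
```

```bash
python3 -m crank '[{"gripper":0,"linear":[0,0.2,-0.2],"turn":0},{"gripper":0,"linear":[0,0.7,0],"turn":0},{"gripper":0,"linear":[0,0.8,0],"turn":0},{"gripper":0,"linear":[0,0.8,0],"turn":0},{"gripper":0,"linear":[0,0.8,0],"turn":0},{"gripper":0,"linear":[0,0.8,0],"turn":0},{"gripper":0,"linear":[0,0.4,0],"turn":0},{"gripper":0,"linear":[0,0.2,0],"turn":0},{"gripper":0,"linear":[0,0,0],"turn":0},{"gripper":0,"linear":[0,0,0],"turn":0}]'
python3 -c "
from h import *
plan([.4386,.0689,.034],102.6)"
```

```text
t: 6.8
tcp_pos: [0.4307, 0.1147, 0.0384]
ee_rot: [0.003, -0.109, 0.994, -0.0]
force: [6.3, -1.6, -10.8]
width: 0.0215
gripper_force: 33.0
t 6.80 tcp [0.4307 0.1147 0.0384] ydir 102.5 turn -0.002 rad, linear cm [ 0.23 -4.64  0.45] F [  6.3  -1.6 -10.8] w 0.0215 q6 -1.62
```

```bash
python3 -m crank '[{"gripper":0,"linear":[0.1,0.3,0.1],"turn":0},{"gripper":0,"linear":[0,0,0],"turn":0},{"gripper":0,"linear":[0,0,0],"turn":0}]'
python3 -c "
from h import *
plan([.4386,.0689,.034],102.6)"
```

```text
t: 7.1
tcp_pos: [0.4306, 0.1151, 0.0383]
ee_rot: [0.004, -0.11, 0.994, -0.003]
force: [7.0, -12.7, -5.1]
width: 0.0214
gripper_force: 34.4
t 7.10 tcp [0.4306 0.1151 0.0383] ydir 102.6 turn 0.000 rad, linear cm [ 0.24 -4.68  0.46] F [  7.  -12.7  -5.1] w 0.0214 q6 -1.62
```

```bash
python3 -m crank '[{"gripper":5,"linear":[0,-0.4,-0.1],"turn":0},{"gripper":5,"linear":[0,0,0],"turn":0},{"gripper":5,"linear":[0,0,0],"turn":0},{"gripper":5,"linear":[0,0,0],"turn":0},{"gripper":5,"linear":[0,0,-3],"turn":0},{"gripper":5,"linear":[0,0,-4.5],"turn":0},{"gripper":4,"linear":[0,0,-4.5],"turn":0},{"gripper":4,"linear":[0,0,-4],"turn":0.14},{"gripper":4,"linear":[0,0,0],"turn":0.14},{"gripper":4,"linear":[0,0,0],"turn":0.14}]'
python3 -m crank '[{"gripper":4,"linear":[0,0,0],"turn":0.14},{"gripper":4,"linear":[0,0,0],"turn":0.14},{"gripper":4,"linear":[0,0,0],"turn":0.14},{"gripper":4,"linear":[0,0,0],"turn":0.14},{"gripper":4,"linear":[0,0,0],"turn":0.14},{"gripper":4,"linear":[0,0,0],"turn":0.14},{"gripper":4,"linear":[0,0,0],"turn":0.14},{"gripper":4,"linear":[0,0,0],"turn":0.14},{"gripper":4,"linear":[0,0,0],"turn":0.02},{"gripper":4,"linear":[0,0,0],"turn":0}]'
python3 - <<'E'
from h import *
plan([.5609,.1865,.2],12.6)
for c in("top","side"):
    capture(c)
    for n in("lock_top","post_a"):
        for r in tip_of(c,n)[:3]:
            if r["p"]>.4: print(c,n,r["p"],w(c,r["location"]).round(4))
E
```

```text
t: 8.1
tcp_pos: [0.4288, 0.1145, 0.2005]
ee_rot: [0.002, 0.103, 0.995, 0.001]
force: [-0.9, 0.3, -0.1]
width: 0.0402
gripper_force: 0.0
t: 9.1
tcp_pos: [0.4274, 0.1141, 0.1981]
ee_rot: [-0.0, 0.62, 0.784, -0.0]
force: [-0.0, -0.3, 0.5]
width: 0.0402
gripper_force: 0.0
t 9.10 tcp [0.4274 0.1141 0.1981] ydir 13.3 turn 0.013 rad, linear cm [ 3.96 14.66 -0.19] F [-0.  -0.3  0.5] w 0.0402 q6 -0.07
top lock_top 0.55 [0.4314 0.1117 0.0586]
top post_a 0.92 [0.6653 0.0772 0.1045]
top post_a 0.74 [0.5105 0.0393 0.0999]
top post_a 0.65 [0.5552 0.1866 0.1064]
side lock_top 0.94 [0.4303 0.1137 0.0575]
side post_a 0.81 [0.5142 0.0409 0.1014]
side post_a 0.64 [0.6662 0.0764 0.1065]
side post_a 0.61 [0.5641 0.1882 0.1062]
```

```bash
python3 -m crank '[{"gripper":4,"linear":[1,3.7,0],"turn":0.01},{"gripper":4,"linear":[1,3.7,0],"turn":0},{"gripper":4,"linear":[1,3.7,0],"turn":0},{"gripper":4,"linear":[1,3.6,0],"turn":0},{"gripper":4,"linear":[0,0,0],"turn":0},{"gripper":4,"linear":[0,0,4],"turn":0},{"gripper":4,"linear":[0,0,3],"turn":0},{"gripper":4,"linear":[0,0,1],"turn":0},{"gripper":4,"linear":[0,0,0],"turn":0}]'
python3 - <<'E'
from h import *
plan([.5609,.1865,.073],12.6)
save("side","side3.png",(180,100,380,270),3)
E
```

```text
t: 10.3
tcp_pos: [0.5601, 0.1847, 0.1163]
ee_rot: [-0.001, 0.625, 0.78, -0.002]
force: [-0.1, -0.0, -0.3]
width: 0.0399
gripper_force: 0.0
t 10.30 tcp [0.5601 0.1847 0.1163] ydir 12.6 turn 0.000 rad, linear cm [0.16 0.14 4.33] F [-0.1 -0.  -0.3] w 0.0399 q6 0.02
```

View pics/side3.png

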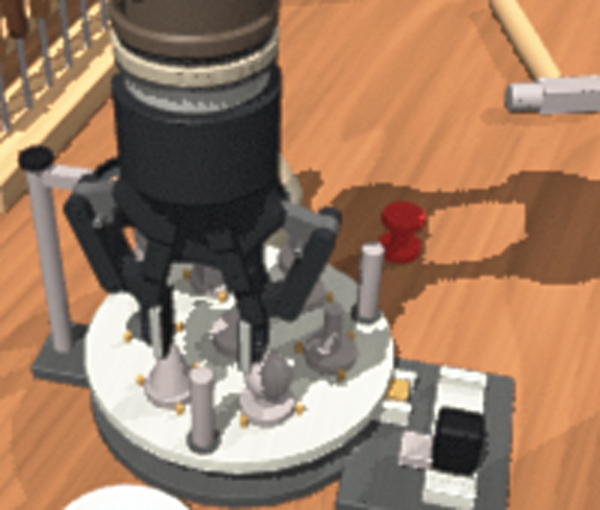

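```bash
python3 -m crank '[{"gripper":4,"linear":[0.4,0.1,1],"turn":0},{"gripper":4,"linear":[0,0,1.5],"turn":0},{"gripper":4,"linear":[0,0,1.5],"turn":0},{"gripper":4,"linear":[0,0,0],"turn":0},{"gripper":0,"linear":[0,0,0],"turn":0},{"gripper":0,"linear":[0,0,0],"turn":0},{"gripper":0,"linear":[0,0,0],"turn":0},{"gripper":0,"linear":[0,0,0],"turn":0},{"gripper":0,"linear":[0,0,0],"turn":0}]' 20
python3 - <<'E'
from h import *
plan([.5609,.1865,.073],12.6)
# arc plan: chord steps in tool axes for n steps
p=np.array([.5801,.1006]);n=15;d=np.radians(60)/n
# tool x = radial out, y = clockwise tangent
print("per step turn",-d,"linear",-88*(1-np.cos(d))/10,-88*np.sin(d)/10)
E
```

```text
t: 11.25
tcp_pos: [0.5621, 0.1894, 0.0784]
ee_rot: [-0.0, 0.625, 0.78, -0.0]
force: [-0.7, -0.8, -0.7]
width: 0.0131
gripper_force: 20.1
t 11.25 tcp [0.5621 0.1894 0.0784] ydir 12.6 turn -0.000 rad, linear cm [-0.26 -0.18  0.54] F [-0.7 -0.8 -0.7] w 0.0131 q6 0.03
per step turn -0.06981317007977318 linear -0.02143635771354706 -0.6138569689483027
```

```bash
python3 -m crank '[{"gripper":0,"linear":[-0.02,-0.63,0],"turn":-0.07},{"gripper":0,"linear":[-0.02,-0.63,0],"turn":-0.07},{"gripper":0,"linear":[-0.02,-0.63,0],"turn":-0.07},{"gripper":0,"linear":[-0.02,-0.63,0],"turn":-0.07},{"gripper":0,"linear":[0,0,0],"turn":0},{"gripper":0,"linear":[0,0,0],"turn":0}]'
python3 -c "
from h import *
plan([.5609,.1865,.073],28.6)
p=read_state()['tcp_pos'][:2]-np.array([.5801,.1006]);print(np.hypot(*p),np.degrees(np.arctan2(p[1],p[0])))"
```

```text
t: 11.85
tcp_pos: [0.5401, 0.1815, 0.0785]
ee_rot: [0.001, 0.51, 0.86, 0.001]
force: [3.7, 3.6, -5.8]
width: 0.013
gripper_force: 20.0
t 11.85 tcp [0.5401 0.1815 0.0785] ydir 28.6 turn 0.000 rad, linear cm [-0.56  2.06  0.56] F [ 3.7  3.6 -5.8] w 0.0130 q6 -0.25
0.09023316683927206 116.3044813026686
```

```bash
python3 -m crank '[{"gripper":0,"linear":[-0.02,-0.63,0],"turn":-0.07},{"gripper":0,"linear":[-0.02,-0.63,0],"turn":-0.07},{"gripper":0,"linear":[-0.02,-0.63,0],"turn":-0.07},{"gripper":0,"linear":[-0.02,-0.63,0],"turn":-0.07},{"gripper":0,"linear":[-0.02,-0.63,0],"turn":-0.07},{"gripper":0,"linear":[-0.02,-0.63,0],"turn":-0.07},{"gripper":0,"linear":[0,0,0],"turn":0},{"gripper":0,"linear":[0,0,0],"turn":0}]'
python3 -c "
from h import *
plan([.5609,.1865,.073],52.6)
p=read_state()['tcp_pos'][:2]-np.array([.5801,.1006]);print(np.hypot(*p),np.degrees(np.arctan2(p[1],p[0])))"
```

```text
t: 12.65
tcp_pos: [0.5096, 0.1566, 0.0784]
ee_rot: [-0.001, 0.32, 0.947, -0.0]
force: [-2.8, 2.9, -0.7]
width: 0.013
gripper_force: 20.7
t 12.65 tcp [0.5096 0.1566 0.0784] ydir 52.7 turn 0.001 rad, linear cm [-2.26  5.49  0.53] F [-2.8  2.9 -0.7] w 0.0130 q6 -0.70
0.09002107090419292 141.52243193887224
```

40° turned and holding. The remaining 20° follows.

```bash
python3 -m crank '[{"gripper":0,"linear":[-0.02,-0.63,0],"turn":-0.07},{"gripper":0,"linear":[-0.02,-0.63,0],"turn":-0.07},{"gripper":0,"linear":[-0.02,-0.63,0],"turn":-0.07},{"gripper":0,"linear":[-0.02,-0.63,0],"turn":-0.07},{"gripper":0,"linear":[-0.02,-0.6,0],"turn":-0.07},{"gripper":0,"linear":[0,0,0],"turn":0},{"gripper":0,"linear":[0,0,0],"turn":0}]'
python3 -c "
from h import *
plan([.5609,.1865,.073],72.6)
p=read_state()['tcp_pos'][:2]-np.array([.5801,.1006]);print(np.hypot(*p),np.degrees(np.arctan2(p[1],p[0])))"
```

```text
t: 13.35
tcp_pos: [0.4948, 0.1285, 0.0784]
ee_rot: [-0.001, 0.151, 0.989, -0.001]
force: [-4.6, 2.4, 3.1]
width: 0.0132
gripper_force: 21.1
t 13.35 tcp [0.4948 0.1285 0.0784] ydir 72.7 turn 0.001 rad, linear cm [-4.59  7.51  0.51] F [-4.6  2.4  3.1] w 0.0132 q6 -1.10
0.08978415134004118 161.89118375149013
```

```bash
python3 -m crank '[{"gripper":4,"linear":[0,0,0],"turn":0},{"gripper":4,"linear":[0,0,0],"turn":0},{"gripper":4,"linear":[0,0,0],"turn":0},{"gripper":4,"linear":[0,0,0],"turn":0},{"gripper":4,"linear":[0,0,-1],"turn":0},{"gripper":4,"linear":[0,0,-3],"turn":0},{"gripper":4,"linear":[0,0,-4],"turn":0},{"gripper":4,"linear":[0,0,-4],"turn":0},{"gripper":4,"linear":[0,0,0],"turn":0},{"gripper":4,"linear":[0,0,0],"turn":0}]'
python3 - <<'E'
from h import *
o=.0451*np.array([-.2185,.9758]);c=np.array([.4401,.0704])+o  # gripped TCP at open stop
plan([.4306,.1151,.2],102.6)
save("side","side4.png",(150,90,390,290),3)
capture("top")
for c in("top","side"):
    for n in("square_punch","lock_top","post_a","loupe_spot"):
        for r in tip_of(c,n)[:3]:
            if r["p"]>.4: print(c,n,round(r["p"],2),w(c,r["location"]).round(4))
E
```

```text
t: 14.35
tcp_pos: [0.4971, 0.129, 0.2003]
ee_rot: [0.002, 0.15, 0.989, 0.001]
force: [-1.2, -0.1, -0.1]
width: 0.0399
gripper_force: 0.0
t 14.35 tcp [0.4971 0.129  0.2003] ydir 72.8 turn -0.521 rad, linear cm [ 5.94 -3.29  0.  ] F [-1.2 -0.1 -0.1] w 0.0399 q6 -1.10
top square_punch 0.44 [0.5793 0.259  0.0023]
top post_a 0.96 [0.5953 0.0137 0.1022]
top post_a 0.95 [0.6488 0.1606 0.1032]
top loupe_spot 0.78 [0.6386 0.1141 0.0468]
side square_punch 0.58 [0.6403 0.1121 0.0458]
side lock_top 0.92 [0.4289 0.114  0.0581]
side lock_top 0.41 [0.6514 0.1629 0.1033]
side post_a 0.98 [0.6031 0.0145 0.1038]
side post_a 0.88 [0.5004 0.1306 0.1007]
side post_a 0.61 [0.6481 0.1596 0.1033]
side loupe_spot 0.85 [0.6393 0.1147 0.0481]
```

View pics/side4.png

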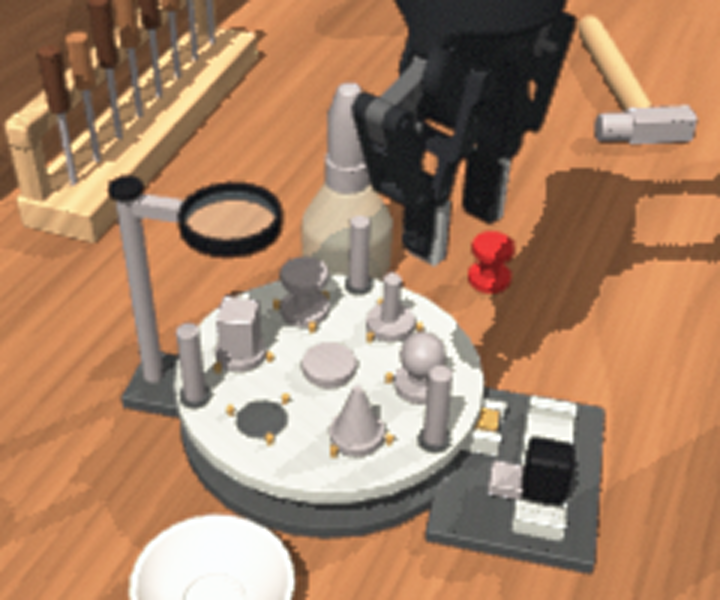

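```bash
python3 -m crank '[{"gripper":5,"linear":[3.0,-1.6,0],"turn":0},{"gripper":5,"linear":[2.9,-1.7,0],"turn":0},{"gripper":5,"linear":[0,0,0],"turn":-0.13},{"gripper":5,"linear":[0,0,0],"turn":-0.13},{"gripper":5,"linear":[0,0,0],"turn":-0.13},{"gripper":5,"linear":[0,0,0],"turn":-0.13},{"gripper":5,"linear":[0,0,0],"turn":0},{"gripper":5,"linear":[0,0,0],"turn":0}]'
python3 -c "
from h import *
plan([.4306,.1151,.039],102.6)"
```

```text
t: 15.65
tcp_pos: [0.4298, 0.1148, 0.1982]
ee_rot: [-0.0, -0.108, 0.994, 0.0]
force: [0.2, -0.4, 0.0]
width: 0.05
gripper_force: 0.0
t 15.65 tcp [0.4298 0.1148 0.1982] ydir 102.4 turn -0.003 rad, linear cm [-9.000e-02  1.000e-02  1.592e+01] F [ 0.2 -0.4  0. ] w 0.0500 q6 -1.62
```

```bash
python3 -m crank '[{"gripper":5,"linear":[0,0,4],"turn":0},{"gripper":5,"linear":[0,0,4],"turn":0},{"gripper":5,"linear":[0,0,4],"turn":0},{"gripper":5,"linear":[0,0,2.5],"turn":0},{"gripper":5,"linear":[0,0,1.4],"turn":0},{"gripper":5,"linear":[0,0,0],"turn":0},{"gripper":0,"linear":[0,0,0],"turn":0},{"gripper":0,"linear":[0,0,0],"turn":0},{"gripper":0,"linear":[0,0,0],"turn":0},{"gripper":0,"linear":[0,0,0],"turn":0}]' 30
python3 -m crank '[{"gripper":0,"linear":[0,0,0],"turn":0},{"gripper":0,"linear":[0,-0.5,0],"turn":0},{"gripper":0,"linear":[0,-0.8,0],"turn":0},{"gripper":0,"linear":[0,-0.8,0],"turn":0},{"gripper":0,"linear":[0,-0.8,0],"turn":0},{"gripper":0,"linear":[0,-0.8,0],"turn":0},{"gripper":0,"linear":[0,-0.6,0],"turn":0},{"gripper":0,"linear":[0,-0.3,0],"turn":0},{"gripper":0,"linear":[0,0,0],"turn":0},{"gripper":0,"linear":[0,0,0],"turn":0}]'
python3 -c "
from h import *
plan([.4401,.0704,.038],102.6)"
```

```text
t: 16.65
tcp_pos: [0.431, 0.1148, 0.0404]
ee_rot: [0.001, -0.109, 0.994, 0.0]
force: [0.3, -0.5, 2.3]
width: 0.0212
gripper_force: 34.8
t: 17.65
tcp_pos: [0.4404, 0.0706, 0.0403]
ee_rot: [0.001, -0.109, 0.994, 0.001]
force: [-1.1, 3.6, 8.5]
width: 0.0214
gripper_force: 35.4
t 17.65 tcp [0.4404 0.0706 0.0403] ydir 102.5 turn -0.002 rad, linear cm [ 0.03 -0.01  0.23] F [-1.1  3.6  8.5] w 0.0214 q6 -1.73
```

Travel back is about 45 mm. One small extra push, then release and retreat.

```bash
python3 -m crank '[{"gripper":0,"linear":[0,-0.3,0],"turn":0},{"gripper":0,"linear":[0,0,0],"turn":0},{"gripper":0,"linear":[0,0,0],"turn":0}]'
python3 -m crank '[{"gripper":5,"linear":[0,0.3,-0.1],"turn":0},{"gripper":5,"linear":[0,0,0],"turn":0},{"gripper":5,"linear":[0,0,0],"turn":0},{"gripper":5,"linear":[0,0,0],"turn":0},{"gripper":5,"linear":[0,0,-4],"turn":0},{"gripper":5,"linear":[0,0,-4],"turn":0},{"gripper":5,"linear":[0,0,-4],"turn":0},{"gripper":5,"linear":[0,0,-4],"turn":0},{"gripper":5,"linear":[3,0,0],"turn":0},{"gripper":5,"linear":[2,0,0],"turn":0}]'
python3 - <<'E'
from h import *
plan([.44,.07,.2],102.6)
save("side","side5.png",(150,90,390,290),3)
capture("top")
for c in("top","side"):
    for n in("square_punch","lock_top","loupe_spot"):
        for r in tip_of(c,n)[:2]:
            if r["p"]>.3: print(c,n,round(r["p"],2),w(c,r["location"]).round(4))
E
```

```text
t: 17.95
tcp_pos: [0.4405, 0.0702, 0.0403]
ee_rot: [0.0, -0.108, 0.994, 0.003]
force: [-3.0, 13.4, 8.4]
width: 0.0214
gripper_force: 35.4
t: 18.95
tcp_pos: [0.3911, 0.0585, 0.2018]
ee_rot: [0.001, -0.109, 0.994, -0.0]
force: [-0.5, -0.0, -0.4]
width: 0.0501
gripper_force: 0.0
t 18.95 tcp [0.3911 0.0585 0.2018] ydir 102.5 turn -0.001 rad, linear cm [-5.03  0.06  0.19] F [-0.5 -0.  -0.4] w 0.0501 q6 -1.75
top lock_top 0.67 [0.4392 0.0683 0.0577]
top lock_top 0.53 [0.6467 0.159  0.1061]
top loupe_spot 0.6 [0.6384 0.1154 0.0435]
side square_punch 0.92 [0.636  0.1111 0.045 ]
side lock_top 0.75 [0.4368 0.0722 0.0596]
side loupe_spot 0.87 [0.6386 0.1117 0.0445]
```

View pics/side5.png

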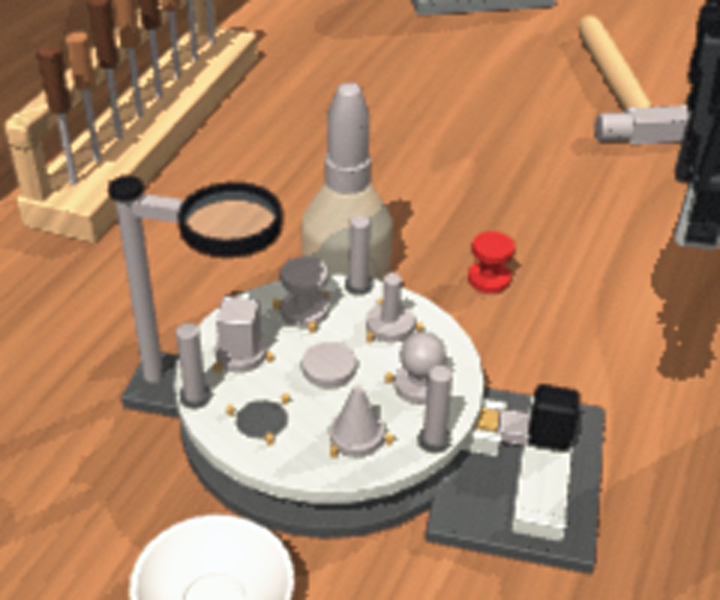

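The square punch stands under the loupe at (240,335). The lock is home at (555,415), all five punches are upright in their nests, and the gripper is clear.

```bash
python3 -c "
from bench import close_job
print(close_job())"
```

```text
the job is handed in; nothing more can be done
None
```

The job is handed in: in the last images the square punch stands under the loupe, the lock is home, all five punches are upright in their nests, and the lamp and dish look undisturbed; the judge returned no result.

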